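# Fit the battery in an electronic lock

## Task

Take the long battery cell out of the tray and fit it in the empty bay of the opened lock: first its plain base end down against the coil spring with the other end still raised, then push back on the spring and bring the raised end down behind the retaining lip until the cell lies flat in the bay and is held there, and let go. Feel for the spring rather than forcing it - about 10 N crushes it solid, and the cell must never be pressed on the lock with more than 40 N in all - and leave the other things on the bench where they are.

Things in the scene. Friction and masses are not known exactly. Their poses are not given: they have to be found in the camera images.
- cell: The long battery cell, grey sleeve, 21 mm diameter x 70 mm, about 70 g, lying on its side in the tray: the longest of the three. Origin at its centre; its x axis runs along it from the plain base (negative) end at x -35 mm to the positive end at x +35 mm, which has a dark crimp groove 7 mm from it and a white ring. Both ends are flat.
- cell_base (a point): Centre of the long cell's plain base (negative) end, which goes against the spring.
- cell_top (a point): Centre of the long cell's positive end, which goes behind the lip.
- lock: Inside half of a narrow electronic lock, cover off, screwed down flat: aluminium chassis 216 x 62 x 10 mm, x -56 to +160 mm. Origin on its underside, under the nominal middle of the bay; x along the bay from spring end to lip end, z up. The grey battery carrier on it is screwed through slots: fixed, but 0 to 5 mm towards +x or -x of nominal, which no listed pose shows. Motor block x +75 to +145, z up to 34 (parts on it 52).
- bay (a point): Nominal middle of the bay on the carrier's floor (16 mm above the lock's underside), lock's axes. Saddle rails each side, y +-10.5 to 14.5 mm, 5 mm high, x -25 to +25. A fitted cell's axis lies 10.5 mm above this floor, spring 4 mm in. Base on the floor, a cell raised by 0.45 rad or more clears the lip. The true bay lies up to 5 mm along x from here: feel for it.
- bay_spring (a point): Nominal centre of the free spring contact's face, at the bay's -x end, 10.5 mm above the floor, facing +x; the true one lies up to 5 mm along x. Upright disc 12 mm wide; it gives towards -x: 1.6 N to start, then 0.8 N per mm, solid after 10.5 mm (10 N). A level cell passes the lip only with it 7 mm or more in (7.2 N). Wall 15 mm behind it, top 24 mm above the floor.
- bay_lip (a point): Nominal tip of the retaining lip's underside, 22.5 mm above the floor; true one up to 5 mm along x, moved as the spring. The lip, 14 mm wide with a sloping top, juts 3 mm from the +x end wall's face (3 mm farther in +x); wall and slope end under 28 mm above the floor. The fitted cell's positive end rests on the wall, under the lip.
- tray: Black moulded cell tray 100 x 200 mm, 3 mm thick, fixed. Origin on its underside at the middle. Three lanes along its x at y -64, 0 and +64 mm, each between two ridges 2.5 mm high, 17 mm apart; one cell lies in each lane, in any order.
- cell_short_thick: Another cell in the tray, 26 mm diameter x 49 mm; leave it. Origin at its centre, x along it.
- cell_thin: Another cell in the tray, 14.5 mm diameter x 50 mm; leave it. Origin at its centre, x along it.
- cover: The lock's cover, 200 x 64 x 24 mm with a thumb-turn up to 42 mm high, lying on the bench. Origin on its underside. Leave it.
- screwdriver: Screwdriver lying on the bench, 180 mm long along its x. Leave it.
- lock_cylinder: Brass lock cylinder standing on end, 35 mm wide, 38 mm high. Origin on its underside. Leave it.
- pin_jar: Small clear jar, 40 mm wide, 45 mm high. Origin on its underside. Leave it.
- padlock: Brass padlock lying flat, about 90 x 46 x 20 mm. Origin on its underside. Leave it.
There are look-alikes about, which are no part of the job. What is shaped like the cell but blue is not meant.

How it is judged:
By the outcome, as a careful person would: the job done as asked, in the order asked, and still so for the second after the job is handed in, with the robot touching nothing.
It also fails if it takes over 58 s, if anything falls off the work surface, if the arm or the gripper's body presses on something with over 40 N, if the wrist force passes 120 N, or if a joint passes its speed limit or range.

## Robot

A 6-joint arm with a two-finger parallel gripper is mounted at the origin on the work surface. World frame = base frame: x ahead of the robot, y to its left, z up, the work surface at z = 0. Lengths are in m, angles in rad, forces in N, time in s.
With the tool pointing down it reaches from about 0.4 to 0.925 m from the base axis. Payload 3.4 kg.
Tool frame: the origin (TCP) lies on the centre line of the jaws, within the pads' length; the fingertips stand 14 mm ahead of it and the grasp point (between the pads) lies 5 mm behind it (ctrl.tips_ahead is the distance from the TCP to the fingertips, in m); z points along the fingers, y is the line along which they close (so a half turn about z gives the same grasp; the last joint's range is limited). The gripper opens to 85 mm and grips with 20 to 120 N. Pads are 22 mm wide; open, the fingers measure 114 mm over their backs; the gripper's body (76 mm by 85 mm) begins 54 mm behind the grasp point. The pads swing forward as they close: fully open they stand 13 mm farther back than shut.
Start: joints at [-1.343, 0.307, 1.506, -0, 1.328, -0.073], TCP at [0.17, -0.549, 0.245] pointing down, gripper open.
Joint ranges: [-3.12, 3.12], [-1.05, 2.28], [0.14, 2.33], [-1.42, 4.57], [0.1, 2.73], [-2.68, 2.68]. Speed limits (rad/s): [2.57, 2.57, 3.14, 3.14, 3.14, 3.14].

## Interface

Orientations are given as a rotation vector (axis times angle).
In Python, from station import ctrl, open_gripper, grasp, status, eyes, job gives the robot as it stands. Calls block until the motion is done:
- ctrl.movep(position, orientation): joint-space move of the TCP to a pose.
- ctrl.servo_line(position, speed=0.15, orientation=None, contact_N=None): straight line of the TCP; orientation=None keeps the orientation; speed is the mean speed in m/s. With contact_N (N) it stops when the force on the tool has changed by that much, and returns True; else False.
- ctrl.set_joints(angles): joint-space move.
- open_gripper() and grasp(strength=None): open the fingers fully, or close them until they stop; strength is the grip in N (None keeps the last).
- ctrl.hold(seconds).
- ctrl.inverse_kinematics(position, orientation): joint angles nearest the present ones, or None.
- status.get_obs(): the state.
- eyes.snapshot(name): name is "side" or "top"; returns a dict with "color" (420x560x3 uint8, red, green, blue), "intrinsics" (3x3 intrinsics, pixels), "dist_coeffs" ([k1, k2, p1, p2, k3] as OpenCV has them; the pictures are not rectified), "R" (3x3) and "t" (3): a world point X has camera coordinates R X + t. Camera axes: x right, y down, z forward; pixel columns grow to the right and rows downward; lengths in m; the calibration is good to about 2 mm. A picture is of the moment at which its call begins. There is no depth.
A pose or a line that the arm cannot do raises ctrl.Unreachable and nothing moves.
- job.close_job(): hands the job in; it is judged then, once.
The state is a dict: "time": time; "q": joint angles; "joint_vel": joint speeds; "joint_efforts": joint torques, N m; "ee_pos": TCP position; "tool_rot": TCP orientation; "force": force on the tool from outside, world axes, zero at the start; "moment": the same for the moment, N m; "width": finger opening in m; "grasp_force": force on a finger pad.
Only numpy, scipy, OpenCV 4.12 (cv2) and the standard library are available. Lean on these libraries where they do the work, as an engineer would, in place of code of your own. Each camera call takes 0.05 s, during which the arm holds its last target. There are 200 camera calls.

## Working session

There is one attempt and no reset: what is moved stays moved. The work goes in short steps, each a Python script; the robot and the scene stay as the last script left them, time stands still between calls to the robot, and variables do not carry over. Pictures are saved under pics/ and viewed, at most 10 in all, crops included, and the job is handed in when it is done.

```bash
ls; mkdir -p pics; python3 - <<'E'
from station import ctrl, status, eyes
import cv2,pickle
for n in("top","side"):
    s=eyes.snapshot(n);cv2.imwrite(f"pics/{n}0.png",cv2.resize(s["color"][:,:,::-1],None,fx=1.42,fy=1.42,interpolation=cv2.INTER_CUBIC))
    pickle.dump(s,open(f"{n}0.pkl","wb"));print(n,s["intrinsics"],s["dist_coeffs"],s["R"],s["t"],-s["R"].T@s["t"])
o=status.get_obs();print(o,ctrl.tips_ahead)
E
```

```text
pics
top [[518.67922906   0.         277.61596933]
 [  0.         518.67922906 214.53941345]
 [  0.           0.           1.        ]] [-0.15252501  0.          0.          0.          0.        ] [[-0.02111595 -0.99977093 -0.00349232]
 [-0.9978312   0.02129255 -0.06228583]
 [ 0.06234592  0.00216952 -0.99805224]] [-0.00669095  0.57504406  1.23131339] [ 0.49688825 -0.02160493  1.26470882]
side [[484.69063355   0.         281.55858364]
 [  0.         484.69063355 215.20762577]
 [  0.           0.           1.        ]] [-0.04854997  0.          0.          0.          0.        ] [[-0.80532889 -0.59276148  0.00889993]
 [-0.45232934  0.60469442 -0.65554773]
 [ 0.38320171 -0.53195723 -0.75510129]] [0.45843931 0.29926038 0.8247754 ] [0.18850333 0.52952931 0.81488836]
{'time': 0.1, 'q': array([-1.34351474e+00,  3.07516775e-01,  1.50757273e+00,  9.58280554e-06,
        1.32841752e+00, -7.34905991e-02]), 'joint_vel': array([-0.00049014, -0.00055541, -0.00254737, -0.00083724,  0.00249374,
       -0.00054344]), 'joint_efforts': array([ 2.39002657e-04, -4.58528817e+01, -2.52608263e+01, -9.10478639e-05,
        5.51747813e-03,  2.19203855e-06]), 'ee_pos': array([ 0.17019262, -0.54858409,  0.24445119]), 'tool_rot': array([-3.10424712e+00, -4.70383382e-01,  2.16305681e-04]), 'force': array([-0.57986675, -0.46734534, -0.25959803]), 'moment': array([ 0.01030204, -0.01338843,  0.06321653]), 'grasp_force': 0.0, 'width': 0.08564634802386252} 0.014
```

View pics/top0.png

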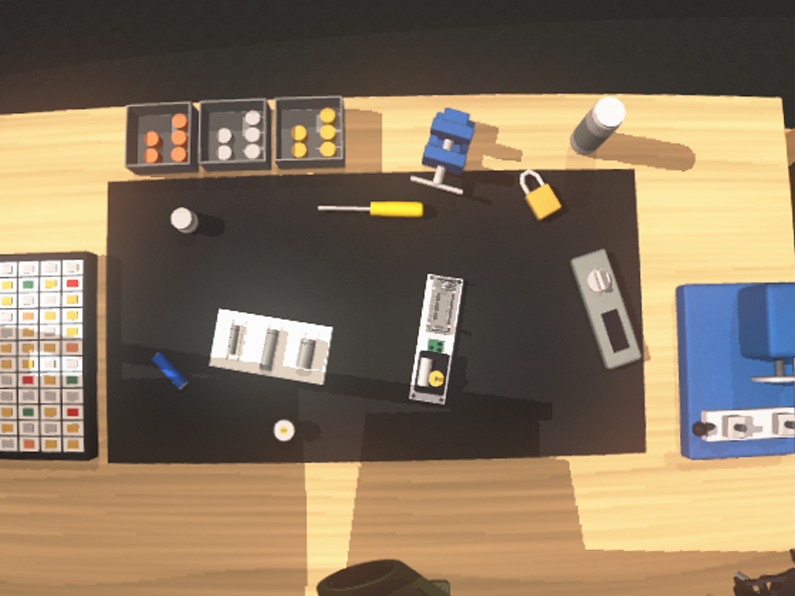

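View pics/side0.png

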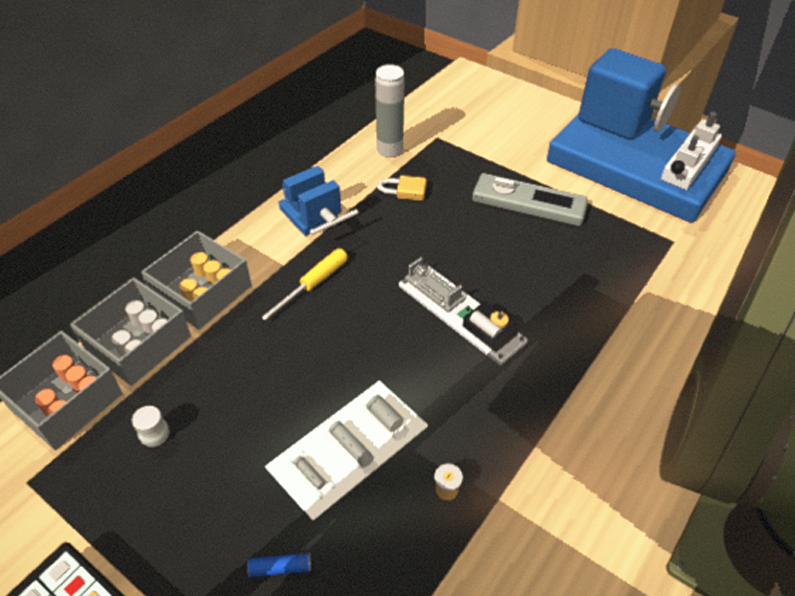

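Top view (scaled 1.42): the tray is at about (271,346) with three grey cells at (234,340), (270,349) and (310,353). The lock is at (436,340), with its bay at the upper (far) end. A blue look-alike lies at (170,370). The candidate is the middle cell, which looks longest. I'll enlarge both areas to confirm.

```bash
python3 - <<'E'
import cv2,pickle,numpy as np
def crop(n,x0,y0,w,h,f):
    im=pickle.load(open(n+"0.pkl","rb"))["color"][y0:y0+h,x0:x0+w,::-1]
    im=cv2.resize(im,None,fx=f,fy=f,interpolation=cv2.INTER_CUBIC)
    for i in range(0,w,10):
        cv2.putText(im,str(x0+i),(i*f,8),0,.3,(0,255,255),1);cv2.line(im,(i*f,8),(i*f,13),(0,255,255),1)
    for i in range(0,h,10):
        cv2.putText(im,str(y0+i),(0,i*f+3),0,.3,(0,255,0),1)
    return im
a=crop("top",142,212,100,62,5);b=crop("top",284,188,46,100,6)
c=np.zeros((600,800,3),np.uint8);c[:310,:500]=a;c[:600,510:510+276]=b
d=crop("side",275,178,100,56,5);c[315:315+280,:500]=d
cv2.imwrite("pics/m1.png",c)
e=crop("side",180,262,125,105,6);cv2.imwrite("pics/m2.png",e[:600,:750])
E
```

```text
(no output)
```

View pics/m1.png

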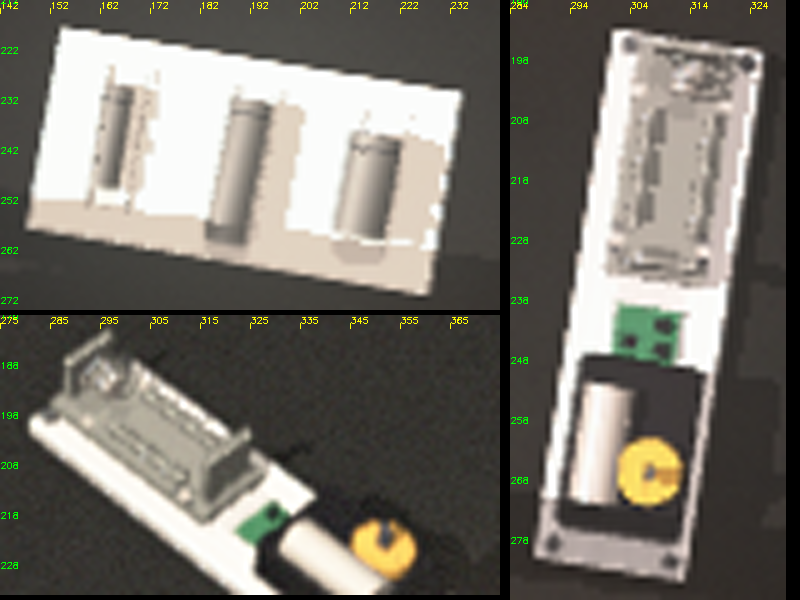

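View pics/m2.png

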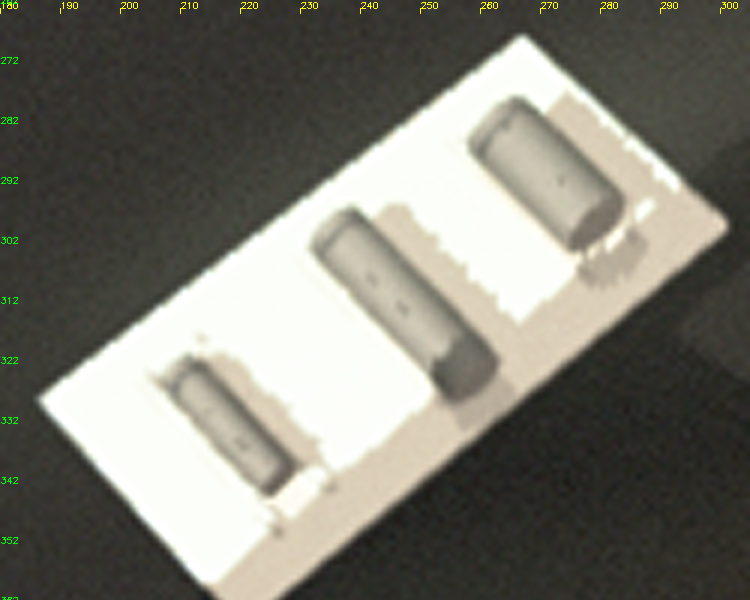

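The middle cell at top px (189,245) and side px (245,312) is the one: grey and clearly the longest. The others are thin (165,240) and short and thick (215,250), and the blue one is off the tray. Its groove seems to be at the far end, so the positive end faces away from the robot. The lock's spring is at its far end (310,200) and its lip is near (307,232). Next I'll measure poses and check the groove end numerically.

```bash
cat >vis.py <<'E'
import cv2,pickle,numpy as np
from scipy.optimize import minimize
def ray(s,px,z):
    u=cv2.undistortPoints(np.array(px,float).reshape(-1,1,2),s["intrinsics"],s["dist_coeffs"])[:,0]
    d=np.c_[u,np.ones(len(u))]@s["R"]; c=-s["R"].T@s["t"]
    return c+d*((z-c[2])/d[:,2])[:,None]
def proj(s,X):
    return cv2.projectPoints(np.array(X,float).reshape(-1,1,3),cv2.Rodrigues(s["R"])[0],s["t"],s["intrinsics"],s["dist_coeffs"])[0][:,0]
def outline(x0,x1,y0,y1,z,n=60):
    t=np.linspace(0.02,.98,n)
    P=[(x0+(x1-x0)*t,y0+0*t),(x0+(x1-x0)*t,y1+0*t),(x0+0*t,y0+(y1-y0)*t),(x1+0*t,y0+(y1-y0)*t)]
    N=[(0,-1),(0,1),(-1,0),(1,0)]
    return np.concatenate([np.c_[a,b,z+0*a] for a,b in P]),np.repeat(np.array(N,float),n,0)
def place(P,p):
    c,s=np.cos(p[2]),np.sin(p[2]);R=np.array([[c,-s],[s,c]])
    return np.c_[P[:,:2]@R.T+p[:2],P[:,2]]
def fit(s,P,N,p0):
    g=cv2.GaussianBlur(np.minimum(s["color"].astype(np.float32).mean(2),150),(0,0),.7)
    e=.0015
    Pin,Pout=P.copy(),P.copy();Pin[:,:2]-=e*N;Pout[:,:2]+=e*N
    def smp(p,Q):
        q=proj(s,place(Q,p)).astype(np.float32);return cv2.remap(g,q[:,0],q[:,1],cv2.INTER_CUBIC)
    f=lambda v:-(smp(v*[1,1,10],Pin)-smp(v*[1,1,10],Pout)).mean()
    v0=np.array(p0)/[1,1,10];sim=np.vstack([v0,v0+np.diag([.004,.004,.003])])
    r=minimize(f,v0,method="Nelder-Mead",options=dict(initial_simplex=sim,xatol=1e-5,fatol=1e-4))
    return r.x*[1,1,10],r.fun
E
python3 - <<'E'
from vis import *
T=pickle.load(open("top0.pkl","rb"));S=pickle.load(open("side0.pkl","rb"))
def rect(c,z,L):
    w=ray(T,c,z);print(np.round(w,4),[round(float(np.linalg.norm(w[i]-w[(i+1)%4])),4) for i in range(4)]);return w
t=rect([(154.4,217.4),(234.4,230.4),(228,271),(147.2,257.6)],.003,0)
l=rect([(301,193),(326.2,196),(313.3,284.7),(288.2,280.5)],.010,0)
# tray x axis far direction
m=t.mean(0);d=(t[0]+t[1]-t[2]-t[3]);p0=[m[0],m[1],np.arctan2(d[1],d[0])]
pt,f=fit(T,*outline(-.05,.05,-.1,.1,.003),p0);print("tray",pt,f)
m=l.mean(0);d=(l[2]+l[3]-l[0]-l[1])/2;yaw=np.arctan2(d[1],d[0]);c=m[:2]-.052*np.array([np.cos(yaw),np.sin(yaw)])
pl,f=fit(T,*outline(-.056,.160,-.031,.031,.010),[*c,yaw]);print("lock",[*c,yaw],pl,f)
np.savez("pose.npz",tray=pt,lock=pl)
for n,s in(("T",T),("S",S)):
    g=s["color"].astype(np.float32).mean(2)
    print(n,"tray px",proj(s,place(outline(-.05,.05,-.1,.1,.003,2)[0],pt)).round(1).tolist())
    print(n,"lock px",proj(s,place(outline(-.056,.16,-.031,.031,.01,2)[0],pl)).round(1).tolist())
    for zt,nm in((.024,"cellcrest"),):
        x=np.arange(-.05,.0501,.002);acc=0
        for y in(-.003,0,.003):
            q=proj(s,place(np.c_[x,0*x+y,0*x+zt],pt)).astype(np.float32);acc=acc+cv2.remap(g,q[:,0],q[:,1],cv2.INTER_LINEAR)[:,0]/3
        print(n,nm,[f"{int(round(a*1000))}:{int(b)}" for a,b in zip(x,acc)])
E
```

```text
[[0.5751 0.2843 0.003 ]
 [0.5392 0.0872 0.003 ]
 [0.4409 0.1046 0.003 ]
 [0.4767 0.3033 0.003 ]] [0.2004, 0.0999, 0.2019, 0.1002]
[[ 0.6265 -0.0768  0.01  ]
 [ 0.6179 -0.138   0.01  ]
 [ 0.404  -0.1013  0.01  ]
 [ 0.4154 -0.041   0.01  ]] [0.0617, 0.2171, 0.0614, 0.2141]
tray [ 0.50904264  0.19633465 -0.18222703] -42.342350006103516
lock [np.float64(0.5672167851693992), np.float64(-0.09802131529464757), np.float64(2.972771929531005)] [ 0.56776116 -0.09695508  2.96879267] -56.125511169433594
T tray px [[227.1, 269.8], [233.6, 230.9], [147.1, 256.3], [153.7, 217.7], [225.3, 270.4], [148.6, 257.3], [232.1, 229.8], [155.5, 217.2]]
T lock px [[300.4, 194.0], [287.6, 278.7], [325.6, 197.9], [313.0, 282.6], [301.2, 192.4], [325.4, 196.1], [287.8, 280.6], [312.2, 284.3]]
T cellcrest ['-50:81', '-48:143', '-46:175', '-44:183', '-42:176', '-40:147', '-38:128', '-36:123', '-34:122', '-32:136', '-30:166', '-28:174', '-26:175', '-24:176', '-22:177', '-20:178', '-18:179', '-16:179', '-14:180', '-12:181', '-10:181', '-8:182', '-6:183', '-4:184', '-2:183', '0:183', '2:183', '4:183', '6:185', '8:186'
[... 324 characters left out ...]
7, 269.0], [188.6, 327.2]]
S lock px [[281.8, 199.7], [351.3, 253.4], [301.1, 186.3], [370.5, 237.2], [280.9, 198.4], [299.4, 185.6], [353.3, 254.3], [371.7, 238.7]]
S cellcrest ['-50:178', '-48:170', '-46:141', '-44:111', '-42:107', '-40:108', '-38:107', '-36:107', '-34:107', '-32:109', '-30:126', '-28:150', '-26:157', '-24:158', '-22:159', '-20:161', '-18:163', '-16:164', '-14:165', '-12:164', '-10:164', '-8:165', '-6:169', '-4:170', '-2:171', '0:172', '2:172', '4:171', '6:173', '8:174', '10:176', '12:177', '14:178', '16:178', '18:180', '20:178', '22:167', '24:153', '26:163', '28:181', '30:211', '32:247', '34:252', '36:253', '38:253', '40:212', '42:117', '44:67', '46:67', '48:68', '50:67']
```

The pose fits agree with the given sizes: tray 100x200, lock 216x62, and the side view lines up. The dip at tray x +23 mm is the groove, 7 mm from the far end at +30. So the cell centre is at tray x -5 mm, with the base facing the robot, and the cell needs a half turn. Next I'll check IK for both poses.

```bash
cat >geo.py <<'E'
import numpy as np
from scipy.spatial.transform import Rotation as Ro
P=np.load("pose.npz");tray,lock=P["tray"],P["lock"]
def u(a):return np.array([np.cos(a),np.sin(a),0])
Z=np.array([0,0,1.])
def tool(yaw,th,sg):
    """rotvec for cell axis (base->top) yaw, raised th; tool x = sg*cell axis"""
    a=np.cos(th)*u(yaw)+np.sin(th)*Z; z=-(np.cos(th)*Z-np.sin(th)*u(yaw)); x=sg*a
    return Ro.from_matrix(np.c_[x,np.cross(z,x),z]).as_rotvec()
BACK=.0095  # TCP behind cell axis
def tcp_from_edge(yaw,th,e,off=0):
    """TCP for base lower edge point e (world), cell gripped at centre+off"""
    a=np.cos(th)*u(yaw)+np.sin(th)*Z; n=np.cos(th)*Z-np.sin(th)*u(yaw)
    return np.array(e)+a*(.035+off)+n*(.0105+BACK)
cellc=np.array([*tray[:2],.0135])-.005*u(tray[2])
def lockp(x,y,z):
    return np.array([*lock[:2],0])+x*u(lock[2])+y*u(lock[2]+np.pi/2)+z*Z
E
python3 - <<'E'
from geo import *
from station import ctrl
print(cellc)
for sg in(1,-1):
    print(sg,"tray",ctrl.inverse_kinematics(cellc+[0,0,BACK],tool(tray[2],0,sg)),ctrl.inverse_kinematics(cellc+[0,0,.12],tool(tray[2],0,sg)))
    for th in(0,.6):
      for h in(0,.1):print(sg,th,h,ctrl.inverse_kinematics(tcp_from_edge(lock[2],th,lockp(-.026,0,.016+h)),tool(lock[2],th,sg)))
E
```

```text
[0.50412543 0.19724075 0.0135    ]
1 tray [ 2.94909251e-01  5.22905031e-01  1.83473027e+00 -8.88178420e-16
  7.83957348e-01  2.04793260e+00] [ 2.94909251e-01  3.71304312e-01  1.72660528e+00 -8.88178420e-16
  1.04368306e+00  2.04793260e+00]
1 0 0 [-0.24357603  0.52750053  1.76671694  0.          0.84737518 -1.64157237]
1 0 0.1 [-0.24357603  0.39924408  1.66866828  0.          1.07368029 -1.64157237]
1 0.6 0 [-0.22382543  0.80896365  1.24852702 -0.0289864   1.68344826 -1.61618047]
1 0.6 0.1 [-0.22382543  0.71377634  1.17453529 -0.02998533  1.85255412 -1.62126066]
-1 tray [ 2.94909251e-01  5.22905031e-01  1.83473027e+00 -4.44089210e-16
  7.83957348e-01 -1.09366005e+00] [ 2.94909251e-01  3.71304312e-01  1.72660528e+00 -4.44089210e-16
  1.04368306e+00 -1.09366005e+00]
-1 0 0 [-2.43576029e-01  5.27500535e-01  1.76671694e+00 -8.88178420e-16
  8.47375184e-01  1.50002028e+00]
-1 0 0.1 [-2.43576029e-01  3.99244079e-01  1.66866828e+00 -8.88178420e-16
  1.07368029e+00  1.50002028e+00]
-1 0.6 0 [-0.22382543  0.80896365  1.24852702 -0.0289864   1.68344826  1.52541218]
-1 0.6 0.1 [-0.22382543  0.71377634  1.17453529 -0.02998533  1.85255412  1.52033199]
```

Open fingers (±57 mm over their backs) would hit the thick cell in the next lane, which starts at y -51. The cell is round, so I'll roll the tool 0.1 rad about its axis, which clears both neighbours by about 2 mm. The fingertips will be about 3.5 mm below the cell's axis so they also clear the bay rails later.

```bash
sed -i 's/^BACK=.*/BACK=.0105  # TCP behind cell axis/' geo.py; cat >>geo.py <<'E'
def grasp_pose(phi,lift=0):
    a=u(tray[2]); R=Ro.from_rotvec(phi*a)*Ro.from_rotvec(tool(tray[2],0,-1))
    return cellc-R.as_matrix()[:,2]*(BACK+lift),R.as_rotvec()
E
python3 - <<'E'
from geo import *
from station import *
import cv2
# raise the -y(tray) finger: rotation about +x by -phi raises -y side
phi=-.10
p,r=grasp_pose(phi,.10);print(p,r)
ctrl.movep(p,r)
p,r=grasp_pose(phi,.03);ctrl.servo_line(p,.12)
o=status.get_obs();print(o["time"],o["force"],o["ee_pos"]-p)
p,r=grasp_pose(phi,0);print("hit",ctrl.servo_line(p,.04,contact_N=4))
o=status.get_obs();print(o["time"],o["force"],o["ee_pos"]-p)
s=eyes.snapshot("side");cv2.imwrite("pics/g1.png",cv2.resize(s["color"][220:400,150:350,::-1],None,fx=3.9,fy=3.3,interpolation=2))
E
```

```text
[0.50612458 0.20808969 0.12344796] [-0.28466488 -3.11563782  0.15591184]
3.775 [-0.24780769 -0.17458827 -0.21998532] [ 4.72827937e-04 -5.23409230e-06  2.40833706e-04]
hit False
4.675 [-0.23765355  0.87286174  0.17551645] [1.31043801e-04 4.36924159e-05 1.70293550e-05]
```

View pics/g1.png

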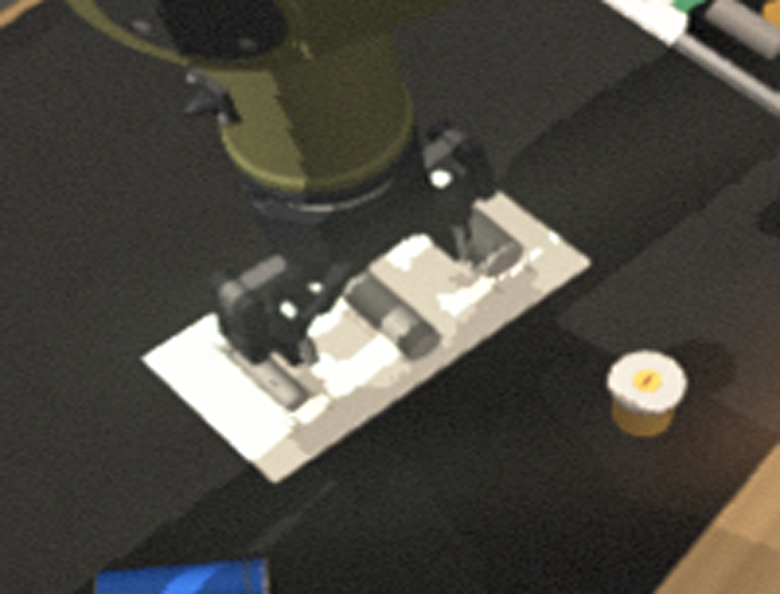

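The fingers straddle the long cell at crop px (395,315) with no contact force, and the neighbours haven't moved. Now I'll grip and lift.

```bash
python3 - <<'E'
from geo import *
from station import *
grasp(90)
o=status.get_obs();print(o["time"],o["width"],o["grasp_force"],o["force"])
p=o["ee_pos"]+[0,0,.13];ctrl.servo_line(p,.15)
ctrl.hold(.2);o=status.get_obs();print(o["time"],o["width"],o["grasp_force"],o["force"])
# to hover over lock, edge 7mm +x of nominal touch position at th=.6, 60 mm above floor
th=.6
e=lockp(-.037+.0165*np.tan(th)+.008,0,.016+.05)
ctrl.movep(tcp_from_edge(lock[2],th,e),tool(lock[2],th,-1));ctrl.hold(.3)
o=status.get_obs();print(o["time"],o["width"],o["grasp_force"],o["force"],o["ee_pos"])
import pickle,cv2,numpy as np
ims=[]
for n in("top","side"):
    s=eyes.snapshot(n);pickle.dump(s,open(n+"1.pkl","wb"));x,y,w,h=(265,165,90,130) if n=="top" else (255,140,135,130)
    ims.append(cv2.resize(s["color"][y:y+h,x:x+w,::-1],(int(w*3.5),int(h*3.5)),interpolation=2))
cv2.imwrite("pics/h1.png",np.hstack(ims))
E
```

```text
5.3583 0.017345597680537495 87.93929815292358 [-0.72923444  0.1471172   5.66829148]
6.575 0.017527765364771714 87.98750638961792 [-0.82187579  0.00405197 -0.34896462]
9.025 0.01738514687591518 87.98430919647217 [ 0.2840076   0.08155254 -0.83513875] [ 0.56847509 -0.09669782  0.10329639]
```

View pics/h1.png

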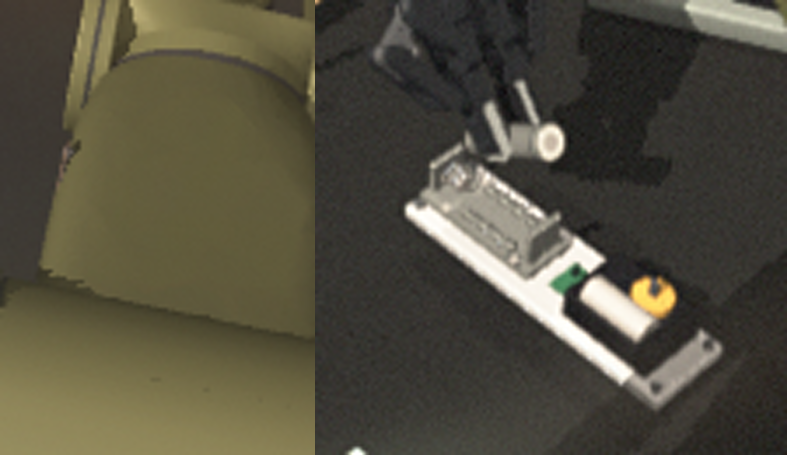

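The side view shows the white-ringed positive end raised towards the lip at px (321.6,180.6). The width reads 17.3 mm instead of 21, so I'll compare the observed cell with the predicted silhouette.

```bash
python3 - <<'E'
from vis import *
from geo import *
S=pickle.load(open("side1.pkl","rb"))
th=.6;yaw=lock[2]
e=lockp(-.037+.0165*np.tan(th)+.008,0,.016+.05)
a=np.cos(th)*u(yaw)+np.sin(th)*Z; n=np.cos(th)*Z-np.sin(th)*u(yaw); l=np.cross(n,a)
t=np.linspace(0,2*np.pi,40)
f=9;x0,y0,w,h=283,148,65,66
im=cv2.resize(S["color"][y0:y0+h,x0:x0+w,::-1],None,fx=f,fy=f,interpolation=2)
def dr(X,c):
    q=((proj(S,X)-[x0,y0]+.5)*f).round().astype(int);cv2.polylines(im,[q.reshape(-1,1,2)],False,c,1)
for d,c in((0,(0,255,0)),(.07,(0,0,255)),(.063,(255,0,255))):
    C=e+n*.0105+a*d;dr([C+.0105*(np.cos(k)*n+np.sin(k)*l) for k in t],c)
for d in(-.011,.011): # pad tip lines at +-10.5
    for sd in(1,-1):
        C=e+n*.0105+a*(.035+d)+sd*.0105*l;dr([C-.0035*n,C+.02*n],(255,255,0))
dr([lockp(x,0,.016) for x in(-.035,.035)],(0,255,255))
cv2.imwrite("pics/h2.png",im);print(proj(S,[e+n*.0105+a*.07]))
E
```

```text
[[322.24368587 179.90060382]]
```

View pics/h2.png

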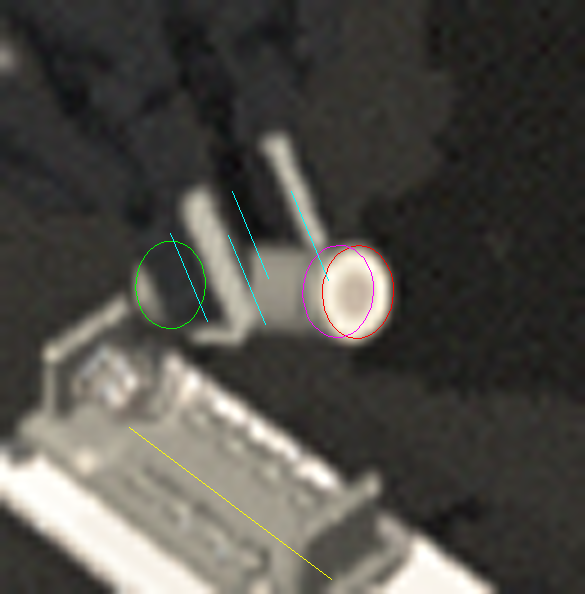

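The held cell matches the prediction to about 1 mm, with the tips roughly 4 mm below its axis. Before lowering I'll overlay the rails and chassis edges on both views to check the lock's lateral position.

```bash
python3 - <<'E'
from vis import *
from geo import *
out=[]
for nm,(x0,y0,w,h),f in(("side",(278,178,72,60),6),("top",(290,186,46,75),8)):
    s=pickle.load(open(nm+"0.pkl","rb"))
    im=cv2.resize(s["color"][y0:y0+h,x0:x0+w,::-1],None,fx=f,fy=f,interpolation=2)
    def dr(X,c):
        q=((proj(s,X)-[x0,y0]+.5)*f).round().astype(int);cv2.polylines(im,[q.reshape(-1,1,2)],False,c,1)
    for sd in(1,-1):
        for y in(.0105,.0145):dr([lockp(x,sd*y,.021) for x in(-.025,.025)],(0,255,255))
        dr([lockp(x,sd*.031,.010) for x in(-.056,.16)],(0,255,0))
    dr([lockp(-.056,y,.010) for y in(-.031,.031)],(0,255,0))
    out.append(im)
c=np.zeros((600,800,3),np.uint8);c[:360,:432]=out[0];c[:600,432:]=out[1]
cv2.imwrite("pics/ov.png",c)
E
```

```text
(no output)
```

View pics/ov.png

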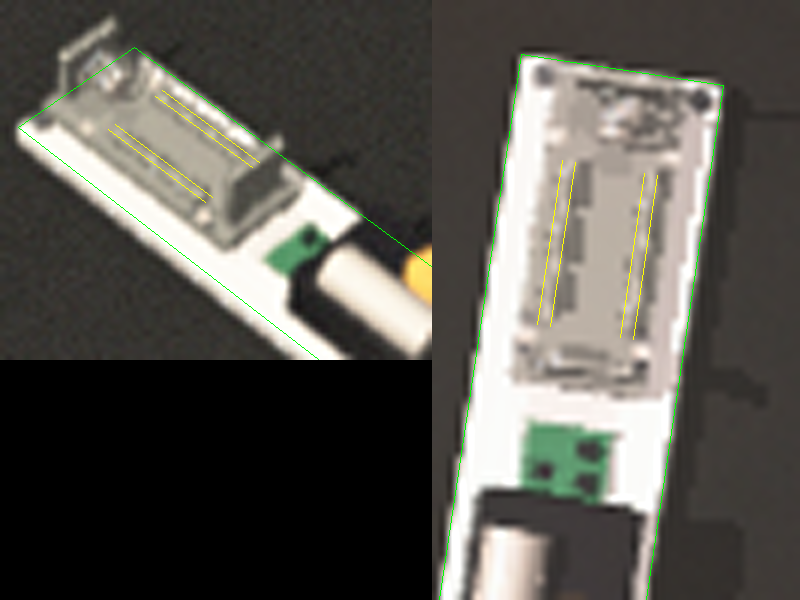

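```bash
cat >mv.py <<'E'
from geo import *
from station import *
yaw=lock[2];L=np.array([u(yaw),u(yaw+np.pi/2),Z])
def F(): 
    o=status.get_obs();return L@o["force"],o
def edge(th):
    """current base lower-edge position in lock coords from TCP"""
    p=np.array(status.get_obs()["ee_pos"]);d=tcp_from_edge(yaw,th,np.zeros(3))
    return L@(p-d-np.array([*lock[:2],0]))
def go(x,y,z,th,speed,c=None,turn=False):
    return ctrl.servo_line(tcp_from_edge(yaw,th,lockp(x,y,z)),speed,orientation=tool(yaw,th,-1) if turn else None,contact_N=c)
def rep(m,th):
    f,o=F();print(m,"t%.2f"%o["time"],"F",f.round(2),"edge mm",(edge(th)*1e3).round(2),"w%.4f"%o["width"])
E
python3 - <<'E'
from mv import *
th=.6;x=-.0177
rep("hover",th)
go(x,0,.016+.012,th,.08);ctrl.hold(.2);rep("12mm",th)
print(go(x,0,.016-.004,th,.015,c=2.5));rep("touch",th)
ctrl.hold(.2);rep("held",th)
E
```

```text
hover t9.12 F [ 1.02  0.3  -0.76] edge mm [-17.7   -0.17  66.12] w0.0175
12mm t9.95 F [-0.02  0.03 -0.02] edge mm [-18.08   0.05  28.48] w0.0181
True
touch t10.76 F [-0.65 -0.52  4.05] edge mm [-1.727e+01  1.000e-02  1.504e+01] w0.0176
held t10.96 F [-0.39  0.58  5.49] edge mm [-17.24   0.    14.94] w0.0176
```

```bash
cat >>mv.py <<'E'
def avg(n=4,dt=.05):
    r=[]
    for _ in range(n):ctrl.hold(dt);r.append(F()[0])
    return np.mean(r,0)
E
python3 - <<'E'
from mv import *
th=.6
go(-.0173,0,.0160,th,.02);b=avg();rep("base",th);print(b.round(2))
print(go(-.036,0,.0160,th,.02,c=2.2));rep("spring?",th);x=edge(th)[0]
for k in range(4):
    f=avg();print(round(edge(th)[0]*1e3,2),(f-b).round(2))
    if k<3: x-=.001;go(x,0,.0160,th,.02)
E
```

```text
base t11.41 F [-0.18 -0.03  0.45] edge mm [-17.21  -0.03  15.69] w0.0177
[-0.68  0.14  0.71]
True
spring? t11.90 F [0.66 0.07 1.97] edge mm [-22.91  -0.04  15.62] w0.0173
-22.51 [ 1.13 -0.06  2.05]
-23.46 [2.83 0.11 0.3 ]
-24.64 [ 4.25 -0.38 -0.71]
-25.77 [ 4.65 -0.75 -0.04]
```

The spring is felt: it starts at an edge x of about -21.8 mm and rises by about 0.8 N/mm. That puts the free face at lock x of about -32.6 (nominal -31, so a shift of about -1.6). The lip tip is then about 63 mm beyond the face. Now I'll push back at the current tilt and check the force.

```bash
cat >>mv.py <<'E'
FL=.0150 # floor reading of edge z
def wp(th,c,h,xs):
    return xs-c+(.0165-h)*np.tan(th),0,FL+h
E
python3 - <<'E'
from mv import *
xs=-.0326;h=.0015;B=np.array([-.68,.14,.71])
for th,c in((.6,.006),(.6,.0085)):
    x,y,z=wp(th,c,h,xs);hit=go(x,y,z,th,.02,c=7)
    f=avg(6)-B;e=edge(th);ca=xs+(.0165-(e[2]-FL))*np.tan(th)-e[0]
    print(hit,"c_est",round(ca*1e3,2),"F",f.round(2),"c from F",round((f[0]-1.6)/.8,2),(e*1e3).round(2),status.get_obs()["time"])
E
```

```text
False c_est 5.68 F [ 5.5  -0.34 -0.87] c from F 4.87 [-28.04  -0.03  16.54] 14.025
False c_est 7.47 F [ 7.01 -0.27 -0.75] c from F 6.76 [-2.985e+01 -2.000e-02  1.657e+01] 14.6
```

```bash
python3 - <<'E'
from mv import *
xs=-.0331;h=.0018;B=np.array([-.68,.14,.71])
for th in(.6,.5,.42,.36,.30,.25,.2,.15):
    x,y,z=wp(th,.0106,h,xs);hit=go(x,y,z,th,.025,c=6,turn=True)
    f=avg(3)-B;e=edge(th);ca=xs+(.0165-(e[2]-FL))*np.tan(th)-e[0]
    gap=xs+.063-(e[0]+.07*np.cos(th))
    print(th,hit,"c_est",round(ca*1e3,2),"F",f.round(2),"cF",round((f[0]-1.6)/.8,2),"gap",round(gap*1e3,2),"ztop",round((e[2]-FL+.07*np.sin(th))*1e3,1),"t",status.get_obs()["time"])
    if hit or abs(f[2])>5 or f[0]>13:break
E
```

```text
0.6 False c_est 8.77 F [8.34 0.06 0.02] cF 8.42 gap 4.1 ztop 41.6 t 15.0167
0.5 False c_est 8.38 F [ 7.46 -0.35  3.07] cF 7.32 gap 2.53 ztop 36.5 t 15.4167
0.42 False c_est 8.44 F [ 7.62 -0.52  2.7 ] cF 7.52 gap 1.33 ztop 31.2 t 15.8167
0.36 False c_est 8.47 F [ 7.63 -0.85  1.91] cF 7.54 gap 0.65 ztop 27.1 t 16.2167
0.3 False c_est 8.79 F [ 7.18 -0.21  0.69] cF 6.98 gap 0.47 ztop 22.8 t 16.6167
0.25 False c_est 8.5 F [ 7.84 -0.13  0.88] cF 7.8 gap -0.01 ztop 19.4 t 17.0167
0.2 False c_est 8.43 F [ 8.18 -0.35  0.98] cF 8.22 gap -0.13 ztop 15.8 t 17.4167
0.15 False c_est 8.39 F [7.54 0.11 0.31] cF 7.42 gap -0.04 ztop 12.3 t 17.8167
```

```bash
python3 - <<'E'
from mv import *
xs=-.0331;B=np.array([-.68,.14,.71])
for th,h in((.1,.0015),(.05,.001),(0,.0008),(0,.0),(0,-.0006)):
    x,y,z=wp(th,.0108,h,xs);hit=go(x,y,z,th,.02,c=6,turn=True)
    f=avg(3)-B;e=edge(th);ca=xs+(.0165-(e[2]-FL))*np.tan(th)-e[0]
    print(th,hit,"c_est",round(ca*1e3,2),"F",f.round(2),"cF",round((f[0]-1.6)/.8,2),"z",((e[2]-FL)*1e3).round(2),"t",status.get_obs()["time"])
    if hit or abs(f[2])>6 or f[0]>13:break
s=eyes.snapshot("side")
import cv2;cv2.imwrite("pics/i1.png",cv2.resize(s["color"][165:255,270:370,::-1],None,fx=6.5,fy=6.5,interpolation=2))
E
```

```text
0.1 False c_est 8.41 F [ 7.68 -0.57  0.21] cF 7.61 z 1.34 t 18.2167
0.05 False c_est 7.29 F [ 9.57 -0.06  1.01] cF 9.97 z 0.58 t 18.625
0 False c_est 9.64 F [ 7.83 -0.92  6.08] cF 7.78 z 1.47 t 19.025
```

View pics/i1.png

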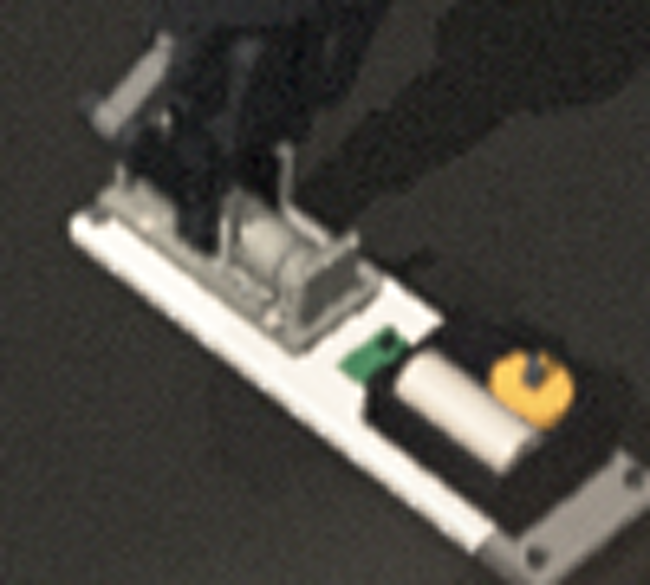

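```bash
python3 - <<'E'
from mv import *
B=np.array([-.68,.14,.71]);xs=-.0331
for k in range(3):
    x,y,z=wp(0,.0104,.0012-.0*k+.0008*(k==2),xs)
    if k!=1: print(go(x,y,z,0,.02,c=8))
    r=[]
    for _ in range(6):
        ctrl.hold(.05);o=status.get_obs();r.append(np.r_[L@o["force"]-B,L@o["moment"]])
    e=edge(0);print(np.mean(r,0).round(3),np.std(r,0).round(2),"c",((xs-e[0])*1e3).round(2),"h",((e[2]-FL)*1e3).round(2),e[1],o["time"])
E
```

```text
False
[ 7.034 -0.76   3.964 -0.097 -1.099  0.024] [0.71 0.49 0.22 0.01 0.01 0.03] c 9.32 h 1.52 -0.0001519197683474963 19.625
[ 7.076e+00 -8.330e-01  3.558e+00 -6.900e-02 -1.097e+00  2.000e-03] [0.56 0.42 0.53 0.02 0.02 0.04] c 9.33 h 1.5 -0.00018036241414358828 19.925
False
[ 7.698 -0.876  0.103 -0.046 -1.152  0.037] [0.49 0.27 0.46 0.02 0.02 0.03] c 8.3 h 1.57 -0.00020434511473359435 20.475
```

The cell is level in the bay, and the upward force starts where the geometry puts the floor (h about 1.0-1.2 mm). Now I'll ease it towards +x to feel for the end wall under the lip, expected at about 4 mm of spring. The lip itself would stop it at 7 mm.

```bash
python3 - <<'E'
from mv import *
B=np.array([-.68,.14,.71]);xs=-.0331
for cc in(8.5,7.5,6.5,5.5,4.5,4,3.5,3,2.5):
    x,y,z=wp(0,cc*1e-3,.0014,xs);hit=go(x,y,z,0,.02,c=6,turn=True)
    f=avg(3)-B;e=edge(0)
    print(cc,hit,"c",((xs-e[0])*1e3).round(2),"h",((e[2]-FL)*1e3).round(2),"F",f.round(2),status.get_obs()["time"])
    if hit or f[0]<1.5:break
E
```

```text
8.5 False c 8.22 h 1.53 F [ 5.53 -1.01  1.37] 20.875
7.5 False c 7.68 h 1.53 F [ 5.   -1.66  1.62] 21.275
6.5 False c 7.02 h 1.55 F [ 3.76 -2.48  0.57] 21.675
5.5 False c 5.99 h 1.53 F [ 2.42 -2.15  1.12] 22.075
4.5 False c 5.35 h 1.55 F [-0.03 -2.4  -0.28] 22.475
```

```bash
python3 - <<'E'
from mv import *
B=np.array([-.68,.14,.71]);xs=-.0331
def st(m,hit):
    f=avg(3)-B;e=edge(0);print(m,hit,"c",((xs-e[0])*1e3).round(2),"y",(e[1]*1e3).round(2),"h",((e[2]-FL)*1e3).round(2),"F",f.round(2),status.get_obs()["time"])
x,y,z=wp(0,.0042,.0014,xs)
st("ease",go(x,y,z,0,.02,c=6))
st("lift",go(x,y,z+.0035,0,.01,c=4))
st("back",go(x,y,z,0,.02,c=8))
E
```

```text
ease False c 5.29 y -0.0 h 1.57 F [-2.6  -3.32 -2.46] 22.875
lift True c 5.39 y -0.11 h 1.65 F [1.72 1.04 3.01] 23.2333
back False c 5.25 y -0.03 h 1.67 F [-2.55  0.08  1.59] 23.65
```

```bash
python3 - <<'E'
from mv import *
B=np.array([-.68,.14,.71]);xs=-.0331
def st(m,hit):
    f=avg(4)-B;e=edge(0);print(m,hit,"c",((xs-e[0])*1e3).round(2),"h",((e[2]-FL)*1e3).round(2),"F",f.round(2),status.get_obs()["time"])
x,y,z=wp(0,.0050,.0014,xs)
st("pos",go(x,y,z,0,.02,c=8))
for d in(.0008,.0016,.0024,.0032):st(d,go(x,y,z+d,0,.01,c=8))
E
```

```text
pos False c 5.3 h 1.59 F [-1.99 -0.81  3.72] 24.1
0.0008 False c 5.23 h 1.78 F [-4.43 -0.73 -3.87] 24.55
0.0016 False c 5.29 h 2.2 F [-5.4  -1.1  -6.37] 25.0
0.0024 False c 5.26 h 2.77 F [-5.72 -0.75 -8.69] 25.45
0.0032 False c 5.23 h 3.41 F [-5.77 -0.47 -9.38] 25.9
```

```bash
python3 - <<'E'
from mv import *
B=np.array([-.68,.14,.71]);xs=-.0331
def st(m,hit,th=0):
    f=avg(4)-B;e=edge(th);print(m,hit,"c",((xs-e[0])*1e3).round(2),"h",((e[2]-FL)*1e3).round(2),"F",f.round(2),status.get_obs()["time"])
def g(m,th,c,h):
    # rotate about the base edge
    st(m,ctrl.servo_line(tcp_from_edge(yaw,th,lockp(xs-c,0,FL+h)),.02,orientation=tool(yaw,th,-1),contact_N=10),th)
g("down",0,.0055,.0012)
g("back",0,.0100,.0012)
g("pitch",-.03,.0100,.0020)
g("press",-.03,.0100,.0014)
g("ease7",-.03,.0065,.0016)
g("ease5",-.03,.0050,.0016)
g("ease4",-.03,.0040,.0016)
E
```

```text
down True c 5.4 h 1.72 F [2.9  0.07 0.7 ] 26.3083
back True c 5.54 h 1.54 F [ 2.47 -0.8   4.81] 26.7167
pitch True c 5.99 h 2.57 F [ 0.74 -0.13  5.  ] 27.125
press True c 5.92 h 2.58 F [0.66 0.17 4.54] 27.5333
ease7 False c 5.66 h 2.52 F [ 4.06 -0.33 12.39] 27.9833
ease5 False c 5.6 h 2.6 F [ 1.32 -0.47  9.16] 28.4333
ease4 False c 5.6 h 2.64 F [-0.34 -0.12  7.72] 28.8833
```

Pitched down, the positive end presses on the floor (its top at 21 mm, below the 22.5 mm lip), x stops hard, and lifting is resisted. So the end is on the wall, under the lip. Now I'll level it, relax the forces and let go.

```bash
python3 - <<'E'
from mv import *
B=np.array([-.68,.14,.71]);xs=-.0331
def st(m,hit,th=0):
    f=avg(4)-B;e=edge(th);print(m,hit,"c",((xs-e[0])*1e3).round(2),"h",((e[2]-FL)*1e3).round(2),"F",f.round(2),status.get_obs()["time"])
def g(m,th,c,h):
    st(m,ctrl.servo_line(tcp_from_edge(yaw,th,lockp(xs-c,0,FL+h)),.02,orientation=tool(yaw,th,-1),contact_N=20),th)
g("level",0,.0054,.0012)
g("press",0,.0054,.0008)
E
```

```text
level False c 5.64 h 1.54 F [ 1.57 -0.09  6.01] 29.3417
press False c 5.63 h 1.5 F [ 2.22 -0.27  8.06] 29.7917
```

```bash
python3 - <<'E'
from mv import *
import cv2,pickle
xs=-.0331
go(xs-.0054,0,FL+.0012,0,.02)
open_gripper();ctrl.hold(.1);f,o=F();print(f.round(2),o["width"],o["time"])
p=np.array(o["ee_pos"]);ctrl.servo_line(p+[0,0,.09],.1)
ctrl.movep(np.array([.42,.0,.22])+0,tool(yaw,0,-1)) if 0 else None
q=list(o["q"]);
o=status.get_obs();q=list(o["q"]);q[0]-=.75;ctrl.set_joints(q);ctrl.hold(.2)
print(status.get_obs()["time"])
ims=[]
for n,(x,y,w,h),f in(("side",(276,172,74,72),6),("top",(292,188,40,60),8.5)):
    s=eyes.snapshot(n);pickle.dump(s,open(n+"2.pkl","wb"))
    ims.append(cv2.resize(s["color"][y:y+h,x:x+w,::-1],(int(w*f),int(h*f)),interpolation=2))
c=np.zeros((520,790,3),np.uint8)
c[:ims[0].shape[0],:ims[0].shape[1]]=ims[0];c[:ims[1].shape[0],446:446+ims[1].shape[1]]=ims[1]
cv2.imwrite("pics/f1.png",c)
E
```

```text
[ 0.18 -0.01  0.14] 0.08524607173916866 30.8083
33.625
```

View pics/f1.png

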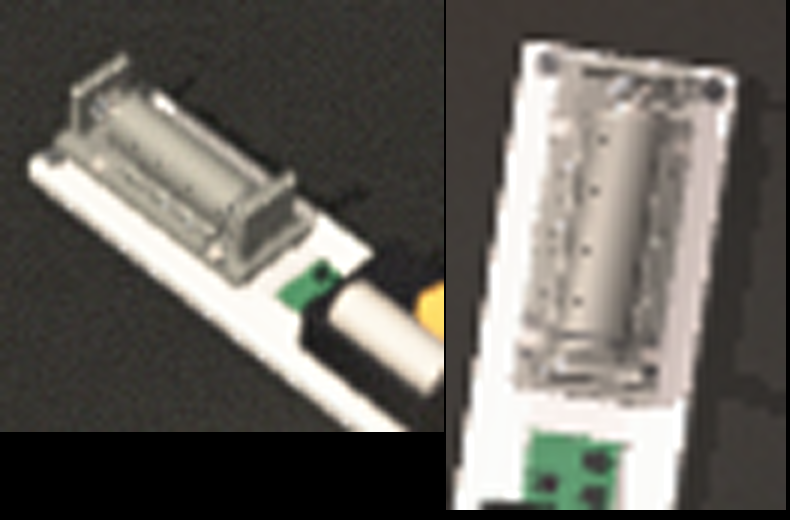

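The cell lies flat between the rails, from the spring at crop px (620,105) to under the lip at (605,345), and the gripper is clear. Handing in.

```bash
python3 -c "
from station import job
print(job.close_job())"
```

```text
the job is handed in; nothing more can be done
None
```

The long cell is fitted in the lock's bay: base against the spring, positive end behind the lip, lying flat and let go. The job was handed in at about 34 s, with measured contact forces up to about 13 N and no contact seen with anything else on the bench; no verdict was returned.

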